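# Bush the bearing block and hold its cover over the screw holes

### The job

Put the two brass bushes into the bearing block, the larger one in the larger bore and the smaller one in the smaller bore, in either order, each let go and dropped fully home. Then pick up the cover plate by its rib and hold it level about a centimetre above the block, not touching it, with its shaft opening over the larger bore and its four corner holes lined up with the block's threaded holes so that I can start the screws. Finish while still holding it there, keep still, and leave the bowl, the wooden mushroom and the screw tray alone.

Things in the scene. Friction and masses are not known exactly. Their poses are not given: they have to be found in the camera images.
- block: Grey bearing block, fixed to the bench: 150 (x) x 96 (y) x 45 (z) mm, plus low feet 25 mm beyond each x end (16 mm high with bolts). Origin at the centre of its underside; x along its length towards the small bore. Round bores in its top, 34 mm deep: large at x = -28, small at x = +28 mm, y = 0. Four dark 6 mm threaded holes at x = +-62, y = +-36 mm.
- large_bore (a point): Centre of the mouth of the block's large bore, level with the block's top face; bore 37 mm across, 34 mm deep. Axes as the block's.
- small_bore (a point): Centre of the mouth of the block's small bore, level with the block's top face; bore 27 mm across, 34 mm deep. Axes as the block's.
- block_hole_a (a point): Threaded hole in the block's top face at block x = -62, y = +36 mm (large-bore end); the point is at the hole's mouth. Axes as the block's.
- block_hole_c (a point): Threaded hole diagonally opposite, at block x = +62, y = -36 mm (small-bore end); the point is at the hole's mouth. Axes as the block's.
- bush_large_mid (a point): Centre, half-way up, of the larger brass bush, a plain tube standing upright on the bench: 34 mm outside, 23 mm inside, 32 mm tall, 125 g. z along its axis. Seated in its bore it lies 2 mm below the block's top.
- bush_small_mid (a point): Centre, half-way up, of the smaller brass bush, a plain tube standing upright on the bench: 24 mm outside, 14 mm inside, 32 mm tall, 80 g. z along its axis. Seated in its bore it lies 2 mm below the block's top.
- cover_grip (a point): Centre of the grip rib on the middle of the cover plate's top, 22 mm above the plate's underside. Rib 12 mm thick along x, 44 mm long along y, its top 36 mm above the underside: pinch it along x. x along the plate's length, away from its shaft opening; z up.
- cover_hole_a (a point): Cover's corner screw hole at plate x = -62, y = +36 mm (shaft-opening end), belonging over block_hole_a; the point is on the plate's underside. Axes as cover_grip.
- cover_hole_c (a point): Cover's corner screw hole diagonally opposite, at plate x = +62, y = -36 mm, belonging over block_hole_c; the point is on the plate's underside. Axes as cover_grip.
- bush_large: The larger brass bush as a body; origin at the centre of its underside, 16 mm below bush_large_mid.
- bush_small: The smaller brass bush as a body; origin at the centre of its underside, 16 mm below bush_small_mid.
- cover: Aluminium cover plate lying flat on the bench, rib up: 150 (x) x 96 (y) x 6 mm, about 260 g. Origin at the centre of its underside, 22 mm below cover_grip. 30 mm shaft opening at x = -28 mm; four 14 mm corner screw holes at x = +-62, y = +-36 mm.
- bowl: Bystander: turned wooden bowl, 170 mm across, 60 mm high; origin at the centre of its underside.
- mushroom: Bystander: turned pale wooden mushroom, 84 mm across, 114 mm high; origin at the centre of its underside.
- screw_tray: Bystander: small steel tray of screws, 90 x 70 x 22 mm; origin at the centre of its underside.
Mind the look-alikes: they are no part of the job. What is shaped like the block but blue or purple is not meant.

How it is judged:
On the way:
1. both bushes sit fully home in their own bores, let go (horizontal distance between bush_large_mid and large_bore below 0.004 m and z of bush_large_mid in the frame of large_bore below -0.014 m and angle between each of bush_large_mid, bush_small_mid's own z axis and vertical below 0.15 rad and horizontal distance between bush_small_mid and small_bore below 0.004 m and z of bush_small_mid in the frame of small_bore below -0.014 m and contact force between each of bush_large, bush_small and the fingers below 0.3 N), for 0.2 s.
At the end, for the whole second after the job is handed in: Each bush in its own bore: upright, within 4 mm of its axis, top below the block's face. Cover gripped, still, level within 0.09 rad, clear of the block, underside 3 to 20 mm above it, its two diagonal holes (a, c) within 4 mm sideways of the block's. Bystanders not moved over 30 mm (horizontal distance between bush_large_mid and large_bore below 0.004 m and z of bush_large_mid in the frame of large_bore below -0.014 m and angle between each of bush_large_mid, bush_small_mid's own z axis and vertical below 0.15 rad and horizontal distance between bush_small_mid and small_bore below 0.004 m and z of bush_small_mid in the frame of small_bore below -0.014 m and horizontal distance between cover_hole_a and block_hole_a below 0.004 m and z of cover_hole_a in the frame of block_hole_a between 0.003 and 0.02 m and horizontal distance between cover_hole_c and block_hole_c below 0.004 m and z of cover_hole_c in the frame of block_hole_c between 0.003 and 0.02 m and angle between cover_grip's own z axis and vertical below 0.09 rad and contact force between cover and the fingers above 1 N and contact force between cover and block below 0.2 N and linear speed of cover below 0.02 m/s); the arm keeps its last pose, push and grip.
It fails at once if the bowl is pushed more than 30 mm (distance of bowl from where it was at the start of the episode above 0.03 m).
It fails at once if the mushroom is pushed more than 30 mm (distance of mushroom from where it was at the start of the episode above 0.03 m).
It fails at once if the screw tray is pushed more than 30 mm (distance of screw_tray from where it was at the start of the episode above 0.03 m).
It also fails if it takes over 58 s, if anything falls off the work surface, if the arm or the gripper's body presses on something with over 40 N, if the wrist force passes 120 N, or if a joint passes its speed limit or range.

### The arm

A 6-joint arm with a two-finger parallel gripper is mounted at the origin on the work surface. World frame = base frame: x ahead of the robot, y to its left, z up, the work surface at z = 0. Lengths are in m, angles in rad, forces in N, time in s.
With the tool pointing down it reaches from about 0.275 to 1 m from the base axis. Payload 8.4 kg.
Tool frame: the origin (TCP) lies on the centre line of the jaws, within the pads' length; the fingertips stand 17 mm ahead of it and the grasp point (between the pads) lies 2 mm behind it (bot.tcp_to_tips is the y of the fingertips in the tool frame, in m); y points along the fingers, z is the direction in which the jaws open and shut, and the axes are right-handed (so a half turn about y gives the same grasp; the last joint's range is limited). The gripper opens to 85 mm and grips with 20 to 120 N. Pads are 22 mm wide; open, the fingers measure 114 mm over their backs; the gripper's body (76 mm by 85 mm) begins 54 mm behind the grasp point. The pads swing forward as they close: fully open they stand 13 mm farther back than shut.
Start: joints at [-1.165, 0.353, 1.633, -0, 1.155, -0.002], TCP at [0.248, -0.574, 0.248] pointing down, gripper open.
Joint ranges: [-2.63, 2.63], [-0.92, 2.1], [0.06, 2.66], [-1.3, 4.44], [0, 2.69], [-3.02, 3.02]. Speed limits (rad/s): [2.22, 2.22, 2.79, 3.14, 3.14, 3.14].

### API

Orientations are given as a unit quaternion [x, y, z, w].
In Python, from workcell import bot, hand, kinematics, get_obs, vision, hand_in gives the robot as it stands. The module is installed in compiled form; this text tells all that it offers. Calls block until the motion is done:
- bot.reach(position, orientation): joint-space move of the TCP to a pose.
- bot.servo_line(position, ori=None, velocity=0.15): straight line of the TCP; ori=None keeps the orientation; velocity is the mean speed in m/s.
- bot.goto_joints(angles): joint-space move.
- hand.move_gripper(opening, strength=None): finger opening in m; strength is the grip in N (None keeps the last); returns when the fingers have stopped.
- bot.dwell(seconds).
- kinematics.solve_ik(position, orientation): joint angles nearest the present ones, or None.
- get_obs(): the state.
- vision.read_camera(name): name is "scene" or "top" or "wrist"; returns a dict with "frame" (420x560x3 uint8, red, green, blue), "intrinsics" (3x3 intrinsics, pixels), "view" (4x4, takes a point from world to camera coordinates). Camera axes: x right, y down, z forward; pixel columns grow to the right and rows downward; lengths in m; the calibration is good to about 2 mm. A picture is of the moment at which its call begins. There is no depth.
A pose or a line that the arm cannot do raises bot.IKError and nothing moves.
- hand_in(): hands the job in, once; it reports no verdict.
The state is a dict: "time_s": time; "joint_pos": joint angles; "joint_vel": joint speeds; "joint_efforts": joint torques, N m; "position": TCP position; "orientation": TCP orientation; "wrist_force": force on the tool from outside, world axes, zero at the start; "ft_torque": the same for the moment, N m; "gripper_width": finger opening in m.
Only numpy, scipy, OpenCV 4.12 (cv2) and the standard library are available. Lean on these libraries where they do the work, as an engineer would, in place of code of your own. Each camera call takes 0.05 s, during which the arm holds its last target.

## Working session

There is one attempt and no reset: what is moved stays moved. The work goes in short steps, each a Python script; the robot and the scene stay as the last script left them, time stands still between calls to the robot, and variables do not carry over. Pictures are saved under pics/ and viewed, and the job is handed in when it is done.

```bash
mkdir -p pics; ls
python3 - <<'E'
from workcell import bot, hand, kinematics, get_obs, vision
import cv2,numpy as np
for n in ("scene","top","wrist"):
    r=vision.read_camera(n); cv2.imwrite(f"pics/{n}0.png",r["frame"][:,:,::-1]); print(n,r["intrinsics"].tolist(),np.round(r["view"],4).tolist())
print(get_obs(), bot.tcp_to_tips)
E
```

```text
pics
scene [[405.1735993477898, 0.0, 278.5845475116858], [0.0, 405.1735993477898, 208.20677588959794], [0.0, 0.0, 1.0]] [[-0.7029, 0.7112, 0.0069, 0.3983], [0.4799, 0.4814, -0.7334, -0.1855], [-0.525, -0.5122, -0.6797, 1.3726], [0.0, 0.0, 0.0, 1.0]]
top [[495.9205405101936, 0.0, 281.62259388829415], [0.0, 495.9205405101936, 219.3502710520136], [0.0, 0.0, 1.0]] [[0.0132, -0.9999, -0.0092, -0.0367], [-0.9853, -0.0115, -0.1704, 0.536], [0.1703, 0.0114, -0.9853, 1.2328], [0.0, 0.0, 0.0, 1.0]]
wrist [[321.1919518043746, 0.0, 281.1204045996304], [0.0, 321.1919518043746, 209.5747129913283], [0.0, 0.0, 1.0]] [[0.3964, -0.9181, -0.0014, -0.6227], [-0.8689, -0.3757, 0.3222, -0.0415], [-0.2963, -0.1265, -0.9467, 0.3808], [0.0, 0.0, 0.0, 1.0]]
{'time_s': 0.15, 'joint_pos': array([-1.16540851e+00,  3.53490030e-01,  1.63395648e+00, -1.14449220e-05,
        1.15520492e+00, -2.40521178e-03]), 'joint_vel': array([ 0.00179355, -0.00229284, -0.00076418,  0.0015634 ,  0.00124117,
       -0.00226081]), 'joint_efforts': array([-3.55209777e-04, -6.05637717e+01, -3.42338061e+01,  1.93125430e-05,
        6.06691712e-03,  1.32608923e-05]), 'position': array([ 0.24772343, -0.57343553,  0.24773644]), 'orientation': array([-0.14325981,  0.69282467, -0.69209263,  0.14310273]), 'wrist_force': array([ 0.05180153,  0.25923945, -0.35453234]), 'ft_torque': array([0.00278561, 0.0358565 , 0.01587194]), 'gripper_width': 0.08555146571704045} 0.017
```

View pics/top0.png

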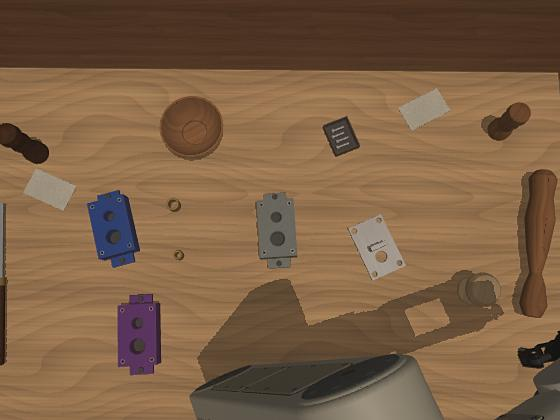

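View pics/scene0.png

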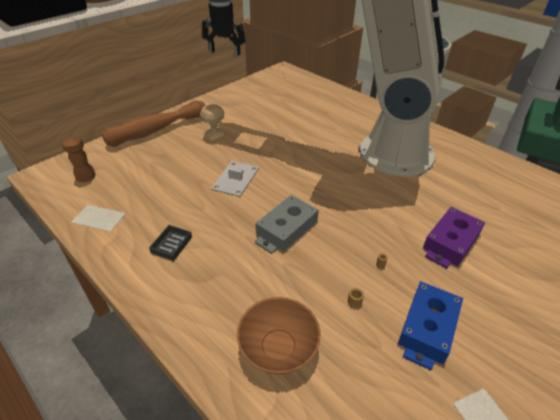

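View pics/wrist0.png

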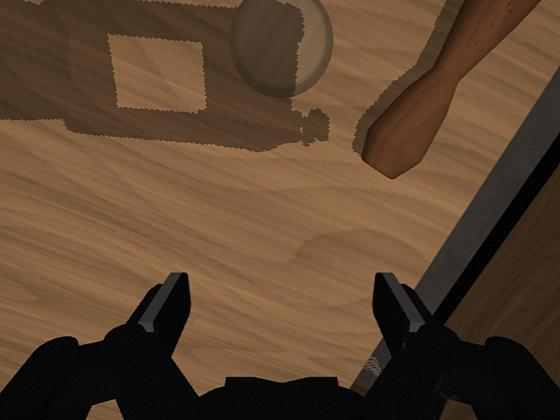

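```bash
cat > h.py <<'E'
from workcell import bot, hand, kinematics, get_obs, vision
import cv2,numpy as np
from scipy.spatial.transform import Rotation as R
def cam(n,save=None):
    r=vision.read_camera(n)
    if save: cv2.imwrite(f"pics/{save}.png",r["frame"][:,:,::-1]); np.savez(f"pics/{save}.npz",**r)
    return r
def load(s): return dict(np.load(f"pics/{s}.npz"))
def cast(r,uv,z):
    uv=np.atleast_2d(np.asarray(uv,float)); V=r["view"]; c=-V[:3,:3].T@V[:3,3]
    d=(np.linalg.inv(r["intrinsics"])@np.c_[uv,np.ones(len(uv))].T).T@V[:3,:3]
    return (c+d*((z-c[2])/d[:,2])[:,None])
def proj(r,p):
    p=np.atleast_2d(p); q=(p@r["view"][:3,:3].T+r["view"][:3,3])@r["intrinsics"].T
    return q[:,:2]/q[:,2:]
def quat(a):  # pointing down, tool z (jaw axis) at world angle a
    y=np.array([0,0,-1.]); z=np.array([np.cos(a),np.sin(a),0]); x=np.cross(y,z)
    return R.from_matrix(np.c_[x,y,z]).as_quat()
E
python3 - <<'E'
from h import *
o=get_obs(); M=R.from_quat(o["orientation"]).as_matrix(); print(M.round(3))
for n in("top","scene","wrist"):
    r=cam(n,n+"0"); V=r["view"]; c=-V[:3,:3].T@V[:3,3]; print(n,c.round(3), (M.T@(c-o["position"])).round(4),(M.T@V[:3,:3].T).round(3).tolist() if n=="wrist" else "")
r=load("top0")
for n,uv,z in [("lb",(277,238.5),.045),("sb",(276.5,216.5),.045),("BL",(174,204),.032),("BS",(179,254.5),.032),("op",(381,257),.006),("cen",(377,246.5),.006),("bowl",(192,127),.05),("tray",(341,136),.02),("mush",(480,290),.1)]: print(n,cast(r,uv,z).round(3))
E
python3 - <<'E'
import cv2
i=cv2.imread("pics/top0.png")[180:290,160:410]
cv2.imwrite("pics/topz.png",cv2.resize(i,None,fx=3.2,fy=3.2,interpolation=cv2.INTER_CUBIC))
E
```

```text
[[-0.918 -0.     0.397]
 [-0.397  0.001 -0.918]
 [ 0.    -1.    -0.001]]
top [ 0.319 -0.045  1.306] [-0.2749 -1.0575 -0.4585] 
scene [1.09  0.509 0.794] [-1.2021 -0.5458 -0.6605] 
wrist [ 0.324 -0.539  0.373] [-0.0833 -0.1255 -0.0015] [[0.0, 0.947, 0.322], [-0.0, -0.322, 0.947], [1.0, -0.0, 0.0]]
lb [[ 0.487 -0.019  0.045]]
sb [[ 0.544 -0.017  0.045]]
BL [[0.576 0.253 0.032]]
BS [[0.444 0.234 0.032]]
op [[ 0.446 -0.291  0.006]]
cen [[ 0.474 -0.281  0.006]]
bowl [[0.782 0.212 0.05 ]]
tray [[ 0.772 -0.187  0.02 ]]
mush [[ 0.361 -0.509  0.1  ]]
```

View pics/topz.png

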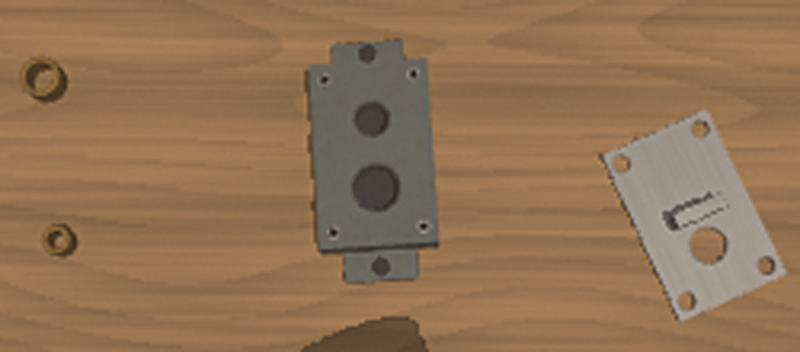

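```bash
python3 - <<'E'
from h import *
for n,p in [("wcov",(.474,-.281,.206)),("wblk",(.515,-.018,.245)),("wbl",(.576,.253,.182))]:
    bot.reach(np.array(p),quat(0.)); bot.dwell(.3); r=cam("wrist",n); o=get_obs(); print(n,o["time_s"],o["position"],o["wrist_force"])
E
python3 -c "
import cv2,numpy as np
a=[cv2.imread(f'pics/{n}.png')[90:330,60:500] for n in('wcov','wblk','wbl')]
cv2.imwrite('pics/w3.png',np.vstack([np.hstack([a[0],a[1]])[:, :],np.hstack([a[2],a[2]*0])])[:, :][:600]) 
i=cv2.imread('pics/w3.png');cv2.imwrite('pics/w3.png',cv2.resize(i,(800,436)))"
```

```text
wcov 2.0417 [ 0.4737947  -0.28148133  0.20599271] [ 0.6396403  -0.63965048  0.53646321]
wblk 3.4417 [ 0.51496496 -0.01867389  0.24485097] [-0.43038297  0.81691973 -0.1515996 ]
wbl 4.8917 [0.57625364 0.25226896 0.18236155] [-0.63350894 -0.03945342  0.68937814]
```

View pics/w3.png

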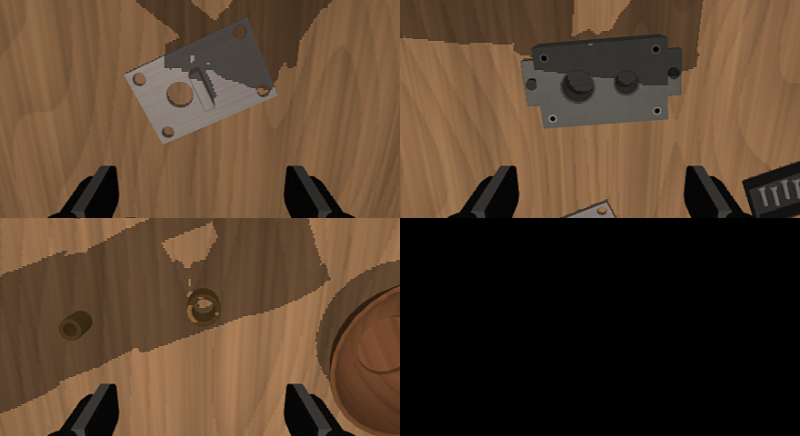

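Run:
```python
from h import *
def z(n,x0,y0,w,h,f,out):
    i=cv2.imread(f"pics/{n}.png")[y0:y0+h,x0:x0+w]
    i=cv2.convertScaleAbs(i,alpha=1.8); i=cv2.resize(i,None,fx=f,fy=f,interpolation=cv2.INTER_CUBIC)
    for k in range(0,w,10):
        cv2.line(i,(k*f,0),(k*f,6 if k%50 else 14),(0,255,255),1)
    for k in range(0,h,10): cv2.line(i,(0,k*f),(6 if k%50 else 14,k*f),(0,255,255),1)
    cv2.imwrite(f"pics/{out}.png",i)
z("wblk",190,125,180,110,4,"zblk"); z("wcov",190,100,180,150,4,"zcov"); z("wbl",110,150,200,80,4,"zbl")
```

```text
(no output)
```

View pics/zblk.png

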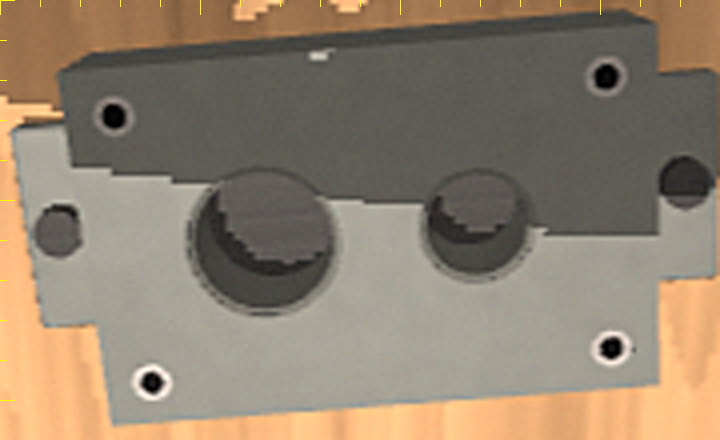

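View pics/zcov.png

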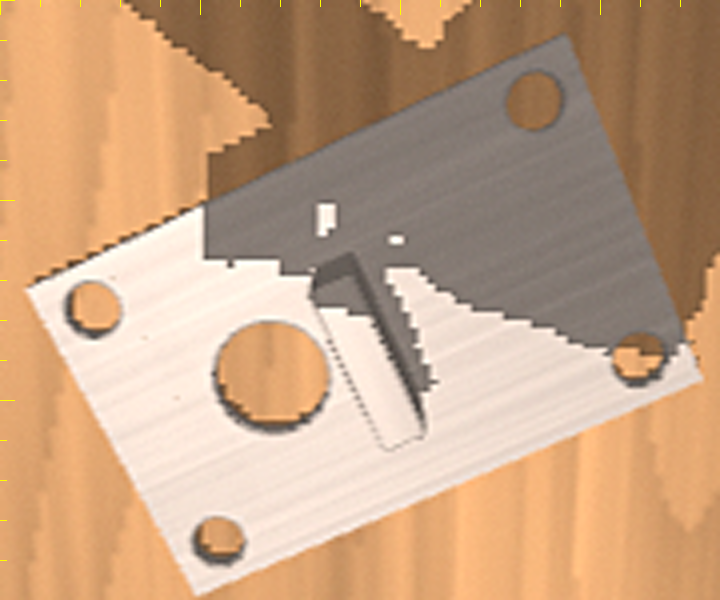

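View pics/zbl.png

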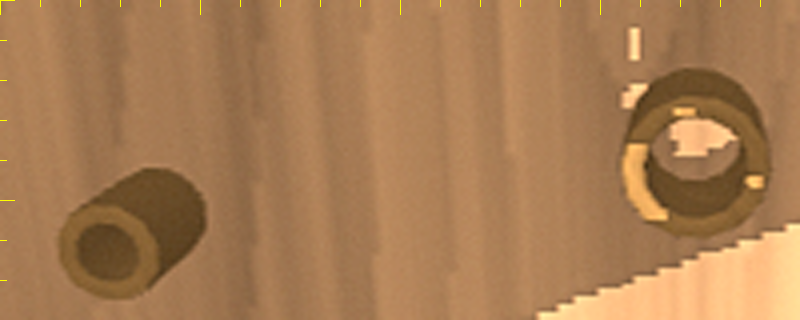

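Run:
```python
from h import *
zp=lambda x0,y0,p:(np.array(p)+.5)/4-.5+np.array([x0,y0])
r=load("wblk"); g=cv2.cvtColor(r["frame"],cv2.COLOR_RGB2GRAY).astype(float)
P=[]
for p in [(113,117),(611,348),(605,77),(152,383)]:
    c=zp(190,125,p); x,y=np.round(c).astype(int); w=g[y-3:y+4,x-3:x+4]; m=np.clip(np.median(w)*.6-w,0,None)
    yy,xx=np.mgrid[y-3:y+4,x-3:x+4]; P.append([(m*xx).sum()/m.sum(),(m*yy).sum()/m.sum()]); print(c,P[-1])
B=cast(r,P,.045); mod=np.array([[-62,36],[62,-36],[62,36],[-62,-36]])/1e3
def fit(mod,W):
    W=W[:,:2]; a,b=mod-mod.mean(0),W-W.mean(0); th=np.arctan2((a[:,0]*b[:,1]-a[:,1]*b[:,0]).sum(),(a*b).sum())
    Rm=np.array([[np.cos(th),-np.sin(th)],[np.sin(th),np.cos(th)]]); t=W.mean(0)-Rm@mod.mean(0)
    print("th",th,"t",t,"res mm",((W-mod@Rm.T-t)*1e3).round(2).tolist()); return th,t,Rm
th,t,Rm=fit(mod,B); print("L",t+Rm@[-.028,0],"S",t+Rm@[.028,0])
print("bores direct",cast(r,[zp(190,125,(262,241)),zp(190,125,(477,225))],.045))
r=load("wcov"); # top rims z=.006: opening-end holes
C=cast(r,[zp(190,100,p) for p in [(93,308),(639,357),(535,100),(219,539),(271,375)]],.006)
modc=np.vstack([mod,[-.028,0]]); fit(modc,C)
r=load("wbl"); print("BL",cast(r,zp(110,150,(696,166)),.032),"BS",cast(r,zp(110,150,(109,252)),.032))
print("widths",np.diff(cast(r,[zp(110,150,(622,166)),zp(110,150,(770,166)),zp(110,150,(58,252)),zp(110,150,(160,252))],.032)[:,0]))
```

```text
[217.875 153.875] [np.float64(217.88123300090663), np.float64(153.80417044424294)]
[342.375 211.625] [np.float64(342.4153902261123), np.float64(211.5722100656455)]
[340.875 143.875] [np.float64(340.954128440367), np.float64(144.01965923984278)]
[227.625 220.375] [np.float64(227.54811443433027), np.float64(220.21423927178154)]
th 0.07846501479058893 t [ 0.51547047 -0.01633581] res mm [[-0.1, -0.03], [0.07, 0.1], [-0.03, -0.18], [0.06, 0.11]]
L [ 0.48755662 -0.01853058] S [ 0.54338432 -0.01414105]
bores direct [[ 0.48745272 -0.01768066  0.045     ]
 [ 0.54334701 -0.01349245  0.045     ]]
th 0.43219932724114224 t [ 0.47388339 -0.27818329] res mm [[0.35, -0.22], [-0.41, -0.08], [-0.15, -0.23], [0.27, 0.35], [-0.06, 0.18]]
BL [[0.5782503  0.26018804 0.032     ]] BS [[0.44479961 0.24015547 0.032     ]]
widths [ 0.03291222 -0.16149934  0.02318434]
```

Run:
```python
from h import *
def z(n,x0,y0,w,h,f):
    i=cv2.imread(f"pics/{n}.png")[y0:y0+h,x0:x0+w]
    return cv2.resize(i,None,fx=f,fy=f,interpolation=cv2.INTER_CUBIC)
r=load("top0");s=load("scene0")
for p in [(.5783,.2602,.032),(.4448,.2402,.032),(.576,.253,.032),(.48755,-.0185,.045),(.5434,-.0141,.045)]: print(p,proj(r,p),proj(s,p))
cv2.imwrite("pics/za.png",np.hstack([z("scene0",330,240,70,80,7),z("top0",160,190,30,80,7)]))
```

```text
(0.5783, 0.2602, 0.032) [[171.4218357  203.28957836]] [[357.06637539 294.14320907]]
(0.4448, 0.2402, 0.032) [[176.50892072 254.06250471]] [[383.16777007 257.17067365]]
(0.576, 0.253, 0.032) [[174.11170949 204.17818574]] [[355.10316905 291.6703867 ]]
(0.48755, -0.0185, 0.045) [[276.88631689 238.15520356]] [[294.37693213 210.65043917]]
(0.5434, -0.0141, 0.045) [[275.50448138 216.68917962]] [[281.0878391  221.73637798]]
```

View pics/za.png

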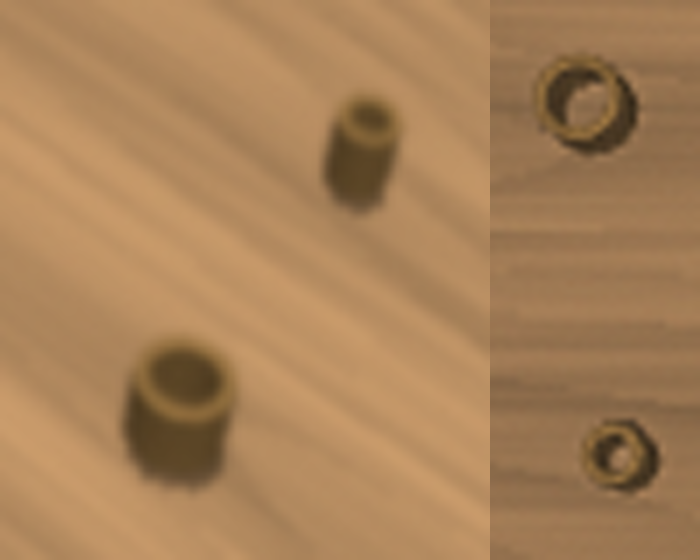

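Run:
```python
from h import *
bot.reach(np.array((.578,.257,.13)),quat(0.)); bot.dwell(.3); r=cam("wrist","wbl2"); o=get_obs(); print(o["time_s"],o["position"]); cam("top","top1")
print(r["view"].round(4)); c=-r["view"][:3,:3].T@r["view"][:3,3]; print(c-o["position"])
def z(n,x0,y0,w,h,f):
    i=cv2.imread(f"pics/{n}.png")[y0:y0+h,x0:x0+w]
    return cv2.resize(i,None,fx=f,fy=f,interpolation=cv2.INTER_CUBIC)
cv2.imwrite("pics/zb.png",cv2.convertScaleAbs(z("wbl2",180,130,200,150,4),alpha=1.6))
```

```text
5.5667 [0.57860788 0.2572356  0.13128017]
[[ 1.000e+00 -2.000e-04  2.200e-03 -5.786e-01]
 [-9.000e-04 -9.469e-01  3.214e-01  2.416e-01]
 [ 2.000e-03 -3.214e-01 -9.469e-01  3.519e-01]
 [ 0.000e+00  0.000e+00  0.000e+00  1.000e+00]]
[-0.00053265  0.08452453  0.12562498]
```

View pics/zb.png

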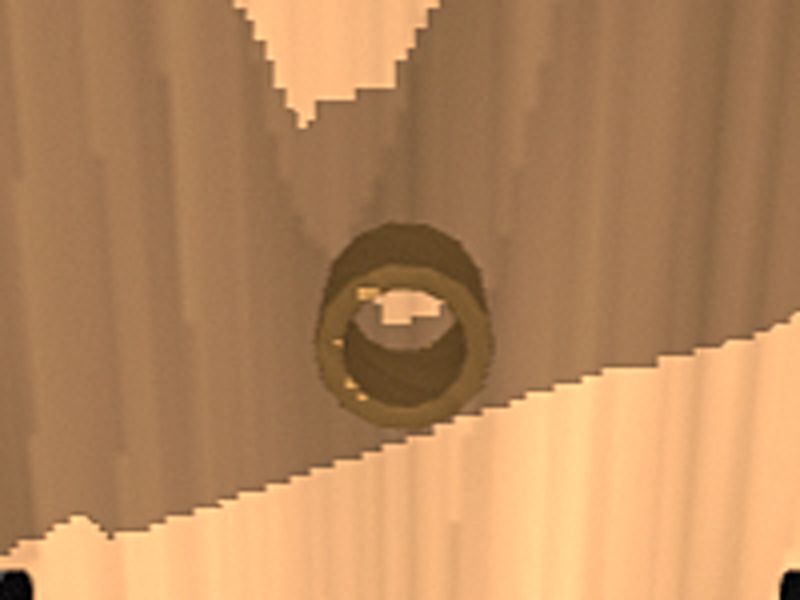

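Run:
```python
from h import *
r=load("wbl2"); zp=lambda x0,y0,p:(np.array(p)+.5)/4-.5+np.array([x0,y0])
print(cast(r,[zp(180,130,p) for p in[(405,346.5),(316,346.5),(494,346.5),(405,263),(405,430)]],.032))
o=get_obs(); print(o["position"],o["orientation"])
r=load("wbl"); print(cast(r,[zp(110,150,p) for p in [(696,166),(696,97),(696,237),(109,205),(109,299)]],.032)); 
# inner circle of wbl2
```

```text
[[0.57837335 0.2601805  0.032     ]
 [0.56180644 0.26019766 0.032     ]
 [0.59494568 0.26016335 0.032     ]
 [0.57838103 0.27635438 0.032     ]
 [0.57836531 0.24327172 0.032     ]]
[0.5783667  0.25716022 0.13095056] [-0.49957642  0.49983407 -0.50015605  0.50043305]
[[0.5782503  0.26018804 0.032     ]
 [0.57823439 0.27580527 0.032     ]
 [0.57826728 0.24352288 0.032     ]
 [0.44643348 0.25133779 0.032     ]
 [0.44312444 0.22869051 0.032     ]]
```

Run:
```python
from h import *
q=quat(0.)
bot.servo_line(np.array((.5783,.2598,.10)),q,.15)
bot.servo_line(np.array((.5783,.2598,.033)),q,.1)
print(get_obs()["position"],get_obs()["wrist_force"])
hand.move_gripper(.0,40.); print(get_obs()["gripper_width"],get_obs()["wrist_force"],get_obs()["time_s"])
bot.servo_line(np.array((.5783,.2598,.13)),q,.2); bot.dwell(.2)
r=cam("wrist","held"); print(get_obs()["position"],get_obs()["gripper_width"],get_obs()["wrist_force"],get_obs()["time_s"])
i=cv2.imread("pics/held.png")[150:330,160:400]; cv2.imwrite("pics/zh.png",cv2.convertScaleAbs(cv2.resize(i,None,fx=3,fy=3,interpolation=2),alpha=1.8))
```

```text
[0.5786467  0.25994975 0.03335513] [ 0.49696489  1.6076125  -0.21981859]
0.032293491973191514 [-1.13575875 -0.23624686  5.65065931] 7.325
[0.57754711 0.25949322 0.12849185] 0.03200976227193381 [ 0.22760597 -0.18956814 -0.52168782] 8.2083
```

View pics/zh.png

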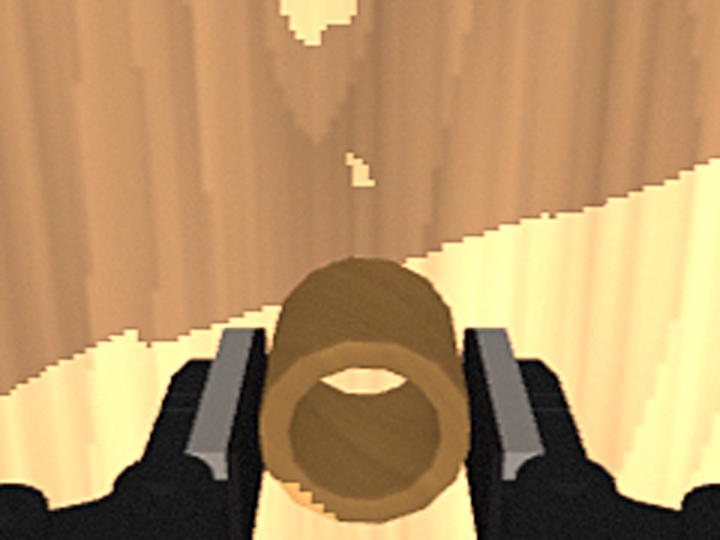

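Run:
```python
from h import *
r=load("held"); zp=lambda p:(np.array(p)+.5)/3-.5+np.array([160,150])
p=np.array([0.57754711,0.25949322,0.12849185])
for z in(.124,.1272,.130): 
    c=cast(r,[zp(a) for a in[(259,431),(470,431),(364.5,340),(364.5,523),(364.5,432)]],z); print(z,c[:,:2].round(4).tolist(), c[1,0]-c[0,0], c[2,1]-c[3,1],(c[:2,0].mean()-p[0]))
```

```text
0.124 [[0.5605, 0.2585], [0.5934, 0.2585], [0.577, 0.2744], [0.577, 0.2412], [0.577, 0.2583]] 0.032889660499155426 0.033147142712671135 -0.0005916987987930611
0.1272 [[0.5609, 0.2606], [0.593, 0.2606], [0.577, 0.2761], [0.577, 0.2438], [0.577, 0.2604]] 0.03207674089900614 0.03232785903533525 -0.0005841077814396911
0.13 [[0.5613, 0.2624], [0.5927, 0.2625], [0.577, 0.2776], [0.577, 0.246], [0.577, 0.2623]] 0.031365436248875445 0.031610985817666415 -0.0005774656412553814
```

```bash
cat >> h.py <<'E'
def settle(t,q,n=2,v=.1):
    t=np.array(t,float); c=t.copy()
    for _ in range(n):
        bot.servo_line(c,q,v); bot.dwell(.15); p=get_obs()["position"]; c=c+(t-p)
        if np.abs(t-p).max()<.0003: break
    return c
def show(name,x0,y0,w,h,f,out,al=1.6):
    i=cv2.imread(f"pics/{name}.png")[y0:y0+h,x0:x0+w]; cv2.imwrite(f"pics/{out}.png",cv2.convertScaleAbs(cv2.resize(i,None,fx=f,fy=f,interpolation=2),alpha=al))
E
python3 - <<'E'
from h import *
q=quat(0.)
bot.reach(np.array((.4882,-.0184,.105)),q); bot.dwell(.2); c=settle((.4882,-.0184,.098),q,3); o=get_obs(); print(c,o["position"],o["wrist_force"],o["gripper_width"],o["time_s"])
r=cam("wrist","ab"); show("ab",160,130,240,190,3,"zab"); cam("scene","abs"); show("abs",230,150,120,100,6,"zabs",1.2)
E
```

```text
[ 0.48822001 -0.01845969  0.09808553] [ 0.48817999 -0.01834031  0.09791447] [ 0.88947442  1.01057925 -0.56596324] 0.03228355802504955 9.9333
```

View pics/zab.png

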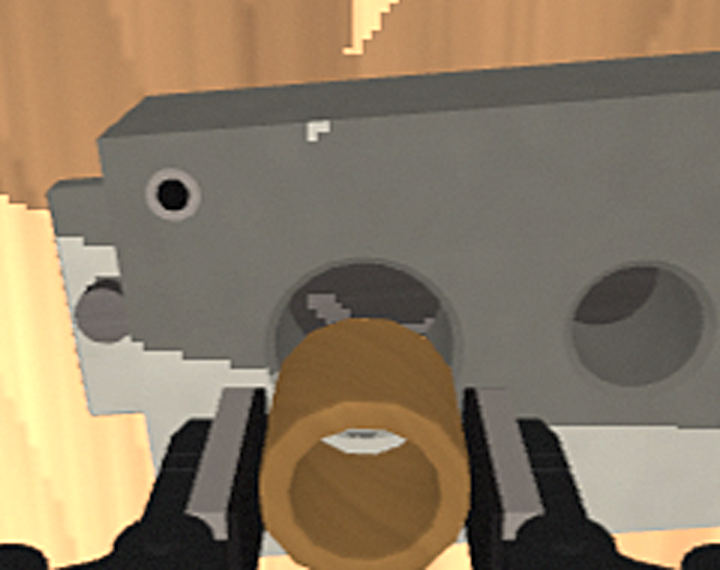

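View pics/zabs.png

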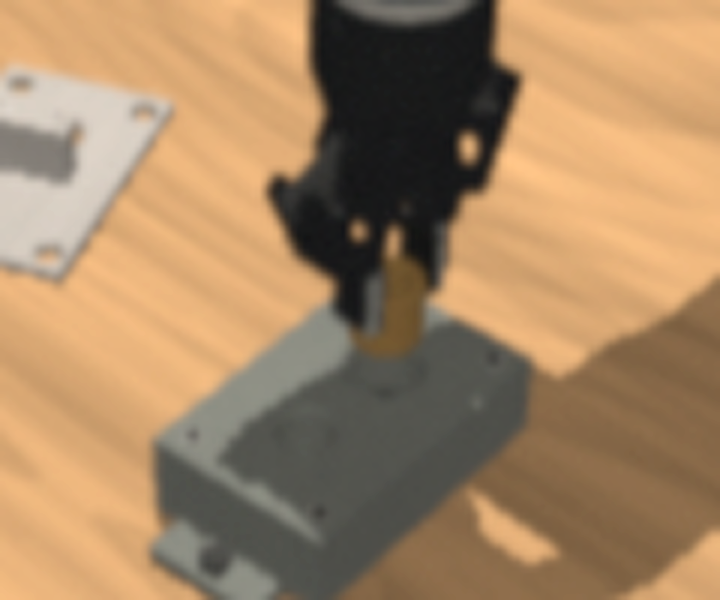

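Run:
```python
from h import *
q=quat(0.)
f0=get_obs()["wrist_force"]
c=np.array([.4882,-.0185,.098])
for z in np.arange(.090,.0629,-.003):
    c[2]=z; bot.servo_line(c,q,.05); o=get_obs(); f=o["wrist_force"]-f0; print(round(z,3),o["position"].round(4),f.round(1))
    if np.linalg.norm(f)>12: print("contact");break
print(o["time_s"])
```

```text
0.09 [ 0.4878 -0.0185  0.0895] [ 0.1 -0.4  0.5]
0.087 [ 0.4881 -0.0185  0.0868] [ 0.2 -0.2  0.6]
0.084 [ 0.4881 -0.0185  0.0838] [ 0.6 -1.5 -0.1]
0.081 [ 0.488  -0.0185  0.0808] [ 0.2 -0.   0.3]
0.078 [ 0.4881 -0.0185  0.0778] [ 1.  -1.2  0.2]
0.075 [ 0.488  -0.0185  0.0748] [ 0.6 -0.8  1. ]
0.072 [ 0.488  -0.0185  0.0718] [-0.2 -0.2  0.3]
0.069 [ 0.488  -0.0185  0.0688] [-1.1 -0.8  0.2]
0.066 [ 0.488  -0.0185  0.0658] [0.7 0.1 0.4]
0.063 [ 0.488  -0.0185  0.0628] [-0.5 -1.   0.3]
12.5917
```

Run:
```python
from h import *
q=quat(0.)
hand.move_gripper(.06); bot.dwell(.2); print(get_obs()["wrist_force"])
bot.servo_line(np.array([.4882,-.0185,.13]),q,.2); bot.dwell(.2); cam("wrist","af"); show("af",160,130,240,190,3,"zaf")
bot.reach(np.array((.445,.2375,.13)),q); bot.dwell(.3); cam("wrist","wbs"); show("wbs",180,130,200,150,4,"zbs"); print(get_obs()["position"],get_obs()["time_s"])
```

```text
[-0.02942798  0.10609618  0.09019617]
[0.44533854 0.23684917 0.13001954] 15.275
```

View pics/zaf.png

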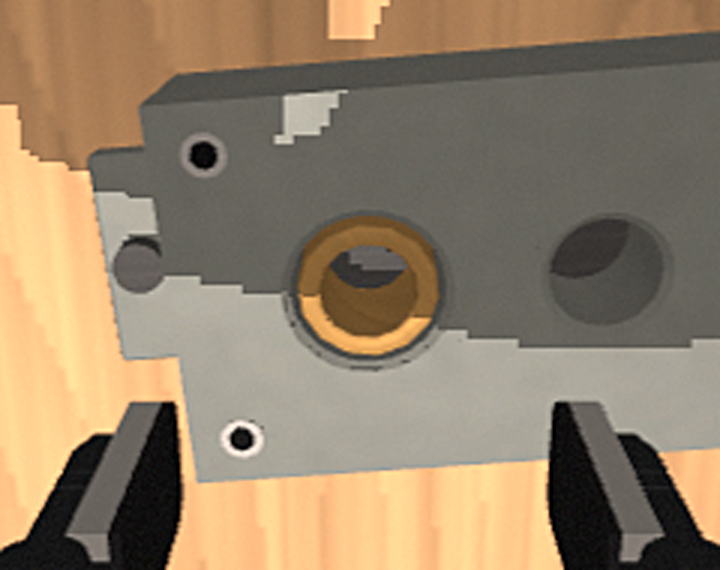

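View pics/zbs.png

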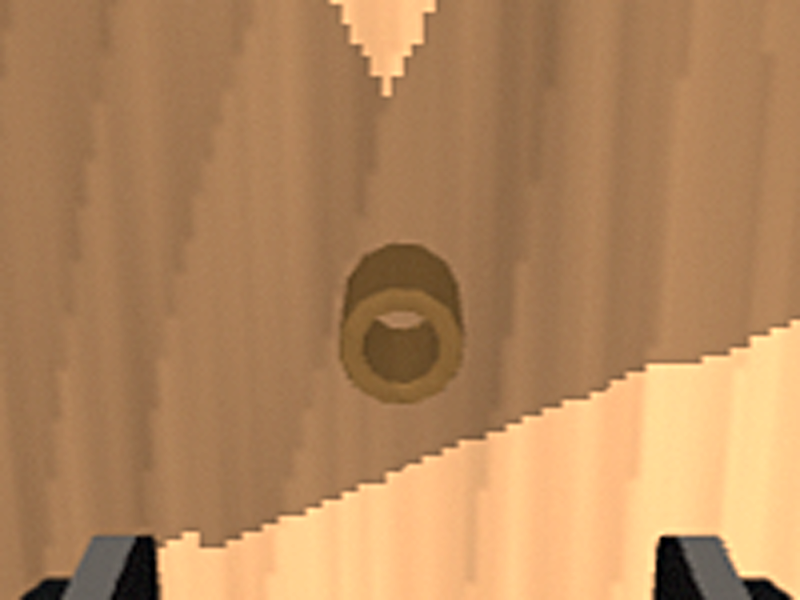

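Run:
```python
from h import *
q=quat(0.)
zp=lambda p:(np.array(p)+.5)/4-.5+np.array([180,130])
b=cast(load("wbs"),[zp(p) for p in[(402,346),(339,346),(465,346),(402,288),(402,404)]],.032); print(b[:,:2].round(4).tolist())
X=b[0,0]+.0006; Y=b[3:,1].mean(); print(X,Y)
assert abs(X-.4448)<.003 and abs(Y-.240)<.003
hand.move_gripper(.08)
c=settle((X,Y,.09),q,2); c[2]=.033
bot.servo_line(c,q,.1); print(get_obs()["position"])
hand.move_gripper(0.,40.); o=get_obs();print(o["gripper_width"],o["time_s"])
c[2]=.11; bot.servo_line(c,q,.2)
# small bore: camera reading (.5434,-.0141)+.0006
bot.reach(np.array((.5440,-.0141,.11)),q); bot.dwell(.2); c=settle((.5440,-.0141,.098),q,2); o=get_obs(); print(c,o["position"],o["gripper_width"],o["time_s"])
cam("wrist","ab2"); show("ab2",160,130,240,190,3,"zab2")
```

```text
[[0.4443, 0.2402], [0.4326, 0.2402], [0.4559, 0.2401], [0.4443, 0.2514], [0.4442, 0.2286]]
0.44486045329549456 0.23997433507939028
[0.44494883 0.24003062 0.0331328 ]
0.022754043142554907 17.9917
[ 0.54397347 -0.01402015  0.09792441] [ 0.54386744 -0.01435827  0.09777443] 0.022141906668705465 20.6
```

View pics/zab2.png

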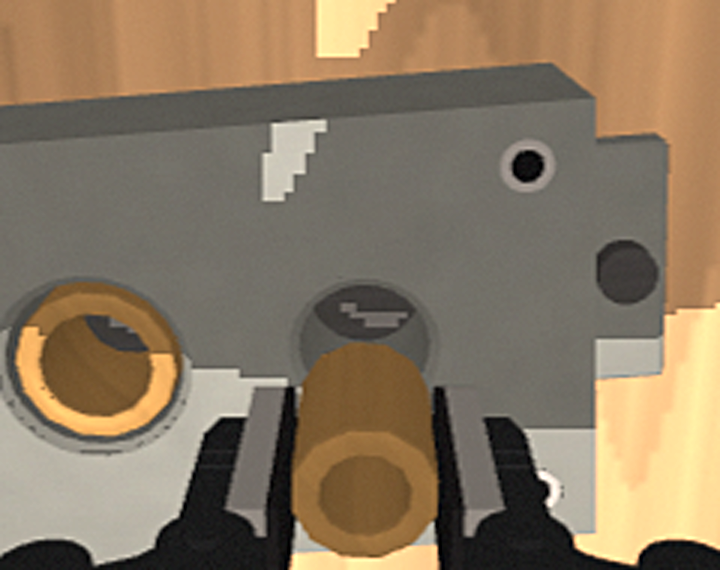

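Run:
```python
from h import *
q=quat(0.)
f0=get_obs()["wrist_force"]
c=np.array([.5441,-.0141,.098])
for z in (.086,.082,.078,.074,.070,.066,.063):
    c[2]=z; bot.servo_line(c,q,.05); o=get_obs(); f=o["wrist_force"]-f0; print(round(z,3),o["position"].round(4),f.round(1))
    if np.linalg.norm(f)>12: print("contact");break
else:
    hand.move_gripper(.06); bot.dwell(.2); print(get_obs()["wrist_force"])
    bot.servo_line(np.array([.5154,-.0163,.15]),q,.2); bot.dwell(.3); cam("wrist","af2"); show("af2",160,130,240,190,3,"zaf2")
print(get_obs()["time_s"],get_obs()["position"])
```

```text
0.086 [ 0.5437 -0.0141  0.0854] [-1.   0.3  0.5]
0.082 [ 0.544  -0.0141  0.0818] [-0.2 -0.3  0.2]
0.078 [ 0.5439 -0.0141  0.0778] [ 0.3  0.6 -0.1]
0.074 [ 0.5439 -0.0141  0.0737] [-0.2 -0.  -0.6]
0.07 [ 0.5439 -0.0141  0.0697] [-0.2  0.2 -0. ]
0.066 [ 0.5439 -0.0141  0.0657] [-0.6 -0.4  0.3]
0.063 [ 0.5439 -0.0141  0.0628] [-0.5  0.9  0.1]
[-0.34487414 -0.1992535   0.23398585]
24.1417 [ 0.51515196 -0.01628762  0.14915496]
```

View pics/zaf2.png

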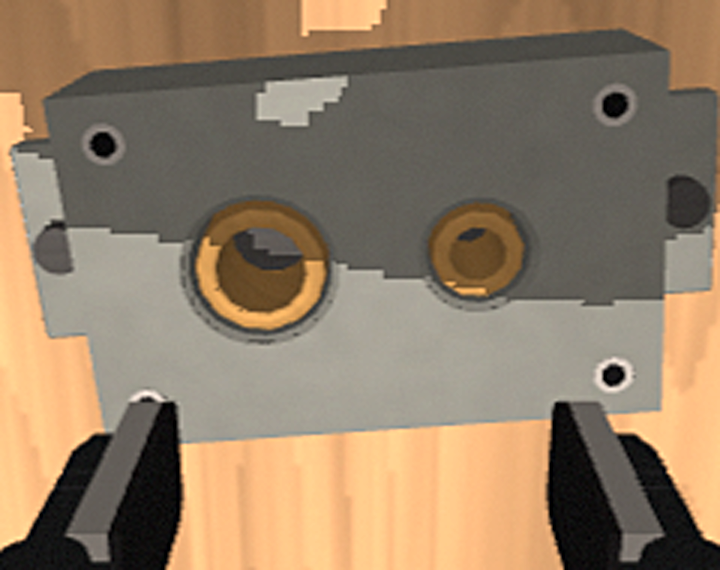

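Run:
```python
from h import *
q=quat(.4322)
bot.reach(np.array((.4743,-.2782,.10)),q); bot.dwell(.2); c=settle((.4743,-.2782,.08),q,2); 
c[2]+=-.08+.0272; bot.servo_line(c,q,.08); o=get_obs(); print(o["position"],o["wrist_force"],o["time_s"])
cam("wrist","gr"); show("gr",140,130,280,200,2.8 and 2,"zgr")
hand.move_gripper(0.,80.); o=get_obs(); print(o["gripper_width"],o["wrist_force"],o["position"],o["time_s"])
if o["gripper_width"]>.006:
    bot.servo_line(np.array((.4743,-.2782,.15)),q,.12); bot.dwell(.3); cam("wrist","lift"); show("lift",100,130,360,270,2,"zlift"); o=get_obs(); print(o["gripper_width"],o["wrist_force"],o["position"],o["time_s"])
```

```text
[ 0.47445392 -0.27825486  0.02713433] [-0.46155599  0.35278675 -0.01808361] 27.1
0.010726875628627328 [-1.93242741 -0.10026025  6.04773438] [ 0.47435518 -0.27829908  0.02762156] 27.65
0.010482895252535958 [ 0.35918125 -0.72424595 -2.42025764] [ 0.47415692 -0.27812515  0.14964554] 29.175
```

View pics/zlift.png

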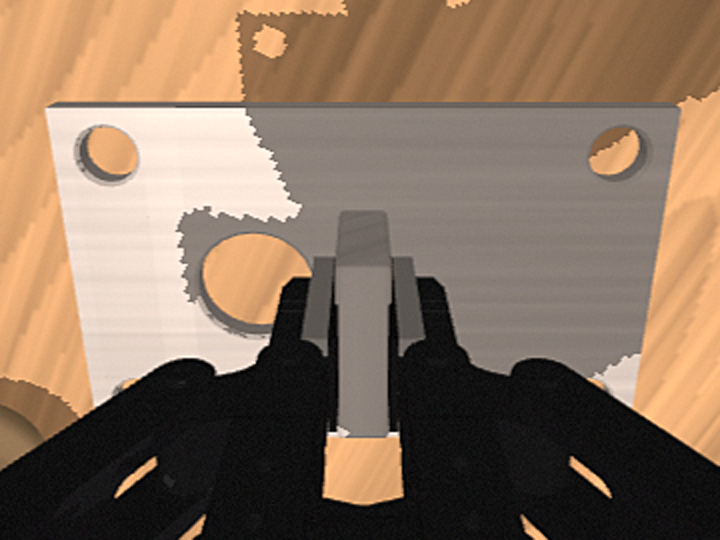

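Run:
```python
from h import *
r=load("lift"); zp=lambda p:(np.array(p)+.5)/2-.5+np.array([100,130])
o=get_obs(); M=R.from_quat(o["orientation"]).as_matrix(); P=o["position"]
for z in (.1286,.126): print(z,((cast(r,[zp(p) for p in[(108,154.5),(617,153),(257,283)]],z)-P)@M*1e3).round(1).tolist())
q=quat(.0785)
bot.reach(np.array((.5158,-.0163,.15)),q); bot.dwell(.2); c=settle((.5158,-.0163,.11),q,2); print(c,get_obs()["position"])
c[2]+=.0845-.11; bot.servo_line(c,q,.05); bot.dwell(.3)
r=cam("wrist","fin"); show("fin",100,130,360,270,2,"zfin"); cam("scene","fins"); show("fins",210,130,130,120,6,"zfins",1.2); o=get_obs(); print(o["gripper_width"],o["wrist_force"],o["position"],o["time_s"])
np.save("c.npy",c)
```

```text
0.1286 [[-36.2, 21.1, -60.8], [-36.5, 21.0, 61.2], [-1.3, 21.1, -27.0]]
0.126 [[-35.3, 23.7, -61.9], [-35.7, 23.6, 62.3], [0.1, 23.7, -27.4]]
[ 0.51574898 -0.01631391  0.10987585] [ 0.51526828 -0.01624276  0.10945247]
0.01056486453611745 [ 0.66235262 -0.40937543 -3.56190028] [ 0.51579712 -0.01631475  0.08453354] 32.5583
```

View pics/zfin.png

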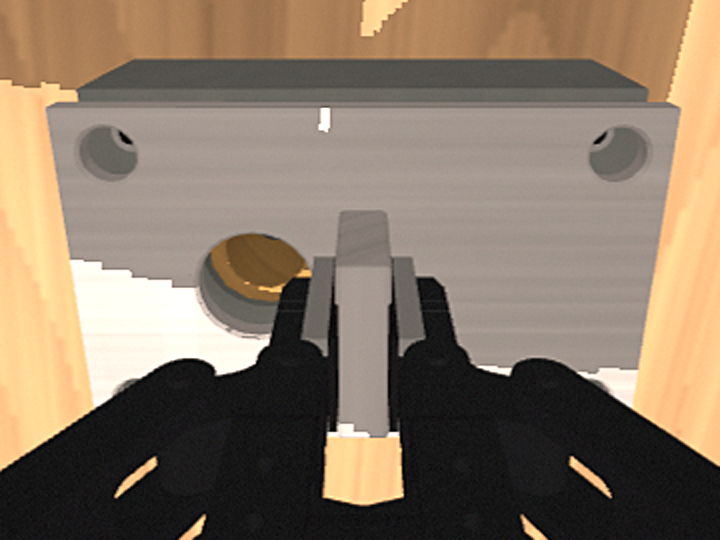

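View pics/zfins.png

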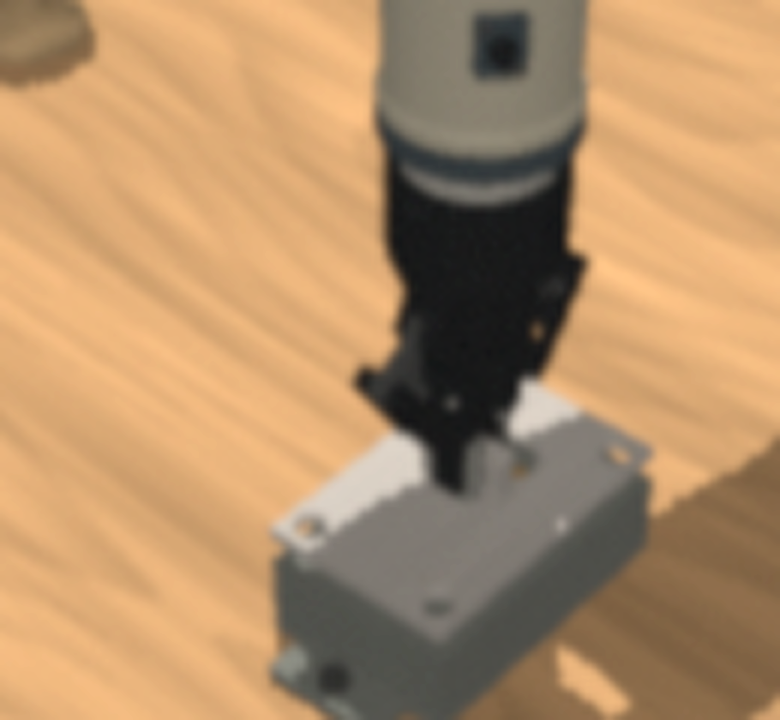

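Run:
```python
from h import *
r=load("fin"); g=cv2.cvtColor(r["frame"],cv2.COLOR_RGB2GRAY)
for u in (200,250,300,350): print(u,g[152:190,u].tolist())
t=np.array([.51547,-.01634]); th=.0785; Rm=np.array([[np.cos(th),-np.sin(th)],[np.sin(th),np.cos(th)]])
W=lambda x,y,z:np.r_[t+Rm@[x,y],z]
for n,p in [("blk bot",W(0,.048,0)),("blk top",W(0,.048,.045)),("holeA",W(-.062,.036,.045)),("holeB",W(.062,.036,.045))]: print(n,proj(r,p))
i=cv2.imread("pics/fin.png")
cv2.imwrite("pics/zf2.png",cv2.convertScaleAbs(np.hstack([cv2.resize(i[150:230,120:180],None,fx=6,fy=6,interpolation=2),cv2.resize(i[150:230,385:445],None,fx=6,fy=6,interpolation=2)]),alpha=1.6))
```

```text
200 [80, 80, 79, 80, 79, 80, 83, 67, 49, 50, 52, 52, 53, 53, 52, 52, 50, 51, 52, 52, 52, 50, 58, 66, 66, 65, 65, 66, 69, 80, 82, 72, 97, 97, 99, 102, 100, 100]
250 [89, 89, 88, 89, 89, 89, 90, 73, 47, 51, 51, 52, 51, 52, 52, 51, 50, 52, 53, 52, 51, 49, 59, 65, 67, 65, 65, 63, 62, 80, 82, 72, 95, 97, 98, 102, 100, 98]
300 [90, 89, 88, 88, 89, 88, 92, 71, 48, 50, 51, 51, 52, 53, 52, 51, 49, 51, 51, 53, 51, 49, 62, 66, 66, 64, 67, 65, 63, 77, 79, 72, 94, 97, 97, 100, 99, 98]
350 [85, 86, 85, 85, 86, 86, 89, 71, 49, 50, 51, 48, 51, 51, 51, 51, 51, 53, 51, 52, 51, 49, 61, 65, 65, 65, 63, 64, 62, 76, 78, 73, 94, 96, 96, 97, 98, 96]
blk bot [[280.77667839 159.24714744]]
blk top [[280.74931739 174.21977253]]
holeA [[164.81850402 196.29909506]]
holeB [[396.6558728  196.20980857]]
```

View pics/zf2.png

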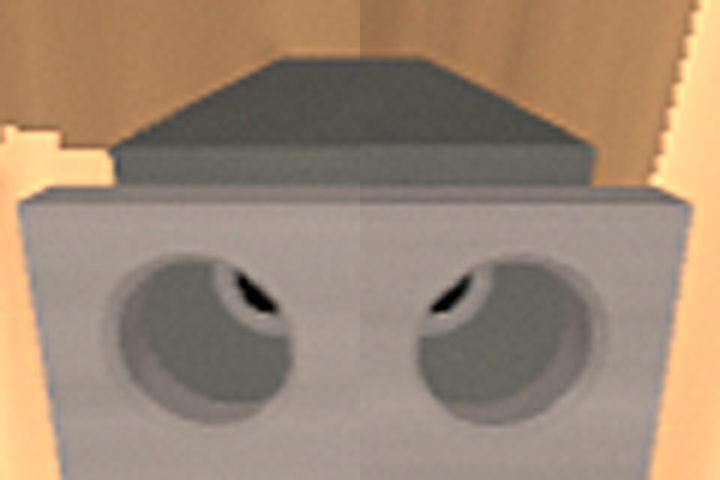

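Run:
```python
from h import *
r=load("fin")
t=np.array([.51547,-.01634]); th=.0785; Rm=np.array([[np.cos(th),-np.sin(th)],[np.sin(th),np.cos(th)]])
W=lambda x,y,z:np.r_[t+Rm@[x,y],z]
for h in (.050,.053,.056,.059):
  for dy in (0,-.002,-.004):
    a=proj(r,[W(-.075,.048+dy,h+.006),W(.075,.048+dy,h+.006),W(0,.048+dy,h+.006),W(0,.048+dy,h),W(-.062,.036+dy,h+.006),W(.062,.036+dy,h+.006)])
    print(h,dy,"L/R",a[:2,0].round(1),"len",(a[1]-a[0])[0].round(1),"rows",a[2:4,1].round(1),"holes",a[4:].round(1).tolist())
```

```text
0.05 0 L/R [127.8 433.6] len 305.9 rows [179.1 176.4] holes [[157.3, 202.5], [404.1, 202.4]]
0.05 -0.002 L/R [128.4 433. ] len 304.6 rows [183.1 180.2] holes [[157.8, 206.3], [403.6, 206.2]]
0.05 -0.004 L/R [129.  432.4] len 303.4 rows [187. 184.] holes [[158.3, 210.0], [403.2, 209.9]]
0.053 0 L/R [124.9 436.4] len 311.5 rows [180.6 177.7] holes [[155.1, 204.3], [406.3, 204.2]]
0.053 -0.002 L/R [125.6 435.8] len 310.2 rows [184.6 181.6] holes [[155.6, 208.2], [405.8, 208.1]]
0.053 -0.004 L/R [126.2 435.2] len 308.9 rows [188.6 185.5] holes [[156.1, 212.0], [405.3, 211.9]]
0.056 0 L/R [122.  439.3] len 317.3 rows [182.1 179.1] holes [[152.8, 206.2], [408.6, 206.1]]
0.056 -0.002 L/R [122.7 438.7] len 316.0 rows [186.2 183.1] holes [[153.3, 210.1], [408.1, 210.0]]
0.056 -0.004 L/R [123.4 438. ] len 314.6 rows [190.2 187. ] holes [[153.9, 214.0], [407.6, 213.9]]
0.059 0 L/R [119.  442.4] len 323.4 rows [183.6 180.6] holes [[150.4, 208.2], [411.0, 208.1]]
0.059 -0.002 L/R [119.7 441.7] len 322.0 rows [187.8 184.6] holes [[151.0, 212.2], [410.4, 212.1]]
0.059 -0.004 L/R [120.4 441. ] len 320.6 rows [191.9 188.6] holes [[151.5, 216.1], [409.9, 216.0]]
```

Run:
```python
from h import *
from workcell import hand_in
bot.dwell(.3); o=get_obs(); print(o["position"],np.abs(o["joint_vel"]).max(),o["wrist_force"],o["gripper_width"],o["time_s"])
hand_in()
```

```text
[ 0.51573682 -0.01631461  0.08440971] 0.0014900838730364026 [ 1.51458991 -0.20874592 -3.01363987] 0.010649480020918952 32.8583
the job is handed in; nothing more can be done
```

I put both bushes into their own bores and let them go. I then picked up the cover by its rib and handed the job in at about 33 s, still holding it over the block.

- **Bushes:** Both went in without touching the sides. The wrist picture after release showed each one upright and sunk in its bore. I did not measure how deep they sit.
- **Cover:** The last wrist picture put its underside about 11 mm above the block. The corner holes were within about 1 mm of the threaded holes, and the plate looked parallel to the block's top. The arm was still, and the only steady force at the wrist was about the cover's weight.
- **Other objects:** No move went near the bowl, the mushroom or the tray. I did not take a final picture to measure that they stayed put.
- **Disagreements:** The top camera placed the bushes 3–4 mm away from where the wrist camera did. I used the wrist camera throughout, with a 0.6 mm correction along the jaws. Two estimates of the cover's sideways offset also differed slightly: 0.7 mm from its edge and about 0 from its holes. Both are inside the 4 mm allowed.

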